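# Hold the knife safe unlocked with its key

### The arm

A 6-joint arm with a two-finger parallel gripper is mounted at the origin on the work surface. World frame = base frame: x ahead of the robot, y to its left, z up, the work surface at z = 0. Lengths are in m, angles in rad, forces in N, time in s.
With the tool pointing down it reaches from about 0.4 to 0.925 m from the base axis. Payload 12.5 kg.
Tool frame: the origin (TCP) lies at the very end of the fingers, on their centre line; the grasp point (between the pads) lies 19 mm behind it; z points along the fingers, y is the line along which they close (so a half turn about z gives the same grasp; the last joint's range is limited). The gripper opens to 95 mm and grips with 3 to 60 N. Pads are 20 mm wide; open, the fingers measure 119 mm over their backs; the gripper's body (75 mm by 180 mm) begins 59 mm behind the grasp point.
Start: joints at [1.172, 0.491, 1.559, -0, 1.092, -0.106], TCP at [0.18, 0.598, 0.215] pointing down, gripper open.
Joint ranges: [-3.1, 3.1], [-0.84, 2.19], [0.05, 2.79], [-1.13, 4.28], [0.06, 2.93], [-2.69, 2.69]. Speed limits (rad/s): [2.22, 2.22, 2.79, 3.14, 3.14, 3.14].

### API

Orientations are given as [roll, pitch, yaw] about the fixed x, y, z axes, in that order (R = Rz(yaw) Ry(pitch) Rx(roll)).
In Python, from rig import ctrl, viewer gives the robot as it stands.
- The arm moves only by the tool arm_command, never from a script. Its argument "series" is a list of rows, each a list of 3 entries, a list of its own where there are three numbers: the opening, from 0 (shut) to 1 (fully open), then the shift along the world's x, y, z in cm, then the turn, a rotation vector about the world's x, y, z in degrees. In form: [[fingers, [x, y, z], [rx, ry, rz]], ...]. A call has 1 to 20 rows; each row is the pose to reach, as a shift and turn from the pose commanded when the call began; what a row does not reach only later rows make up. A row lasts 1/12 s, in which the tool goes at most 41.7 mm and 7.16 degrees, less where a joint would pass 70% of its speed; a pose out of reach is approached as far as the arm can. A call with a gripper value outside its range is refused whole. The fingers move at their own pace and stop on an object; "squeeze" is the grip in N (left out, the last holds). Time passes only in rows, so rows that repeat a pose let the fingers close. It gives the time, the measured TCP pose, the force, the opening and the grip force at its end, in the units of the state.
- ctrl.observe(): the state, without advancing time (a new reading comes with each control period).
- viewer.capture(name): name is "scene" or "side" or "wrist"; returns a dict with "color" (384x512x3 uint8, red, green, blue), "fx", "fy", "cx", "cy" (pixels), "k1" (the pictures are not rectified: a ray, as slopes to the right and down, at radius r is drawn at 1 + k1 r^2 times it, then the intrinsics apply), "rvec" (rotation vector, rad) and "tvec" (3), from world to camera coordinates, as OpenCV has them. Camera axes: x right, y down, z forward; pixel columns grow to the right and rows downward; lengths in m; the calibration is good to about 2 mm. A picture is of the moment at which its call begins. There is no depth.
- ctrl.close_job(): hands the job in; it is judged then, once.
The state is a dict: "time": time; "joint_positions": joint angles; "joint_velocities": joint speeds; "effort": joint torques, N m; "position": TCP position; "tool_rot": TCP orientation; "ft_force": force on the tool from outside, world axes, zero at the start; "ft_torque": the same for the moment, N m; "grip_width": finger opening in m; "grip_force": force on a finger pad.
Only numpy, scipy, OpenCV 4.12 (cv2) and the standard library are available. Lean on these libraries where they do the work, as an engineer would, in place of code of your own. Each camera call takes 0.05 s, during which the arm holds its last target. There are 200 camera calls.

### The job

Take the key with the square bow out of the wooden key block, push it fully home into the keyway on top of the low steel knife safe (it sticks part-way on the pins: twist it a little clockwise while pressing to slip past them), then turn it a quarter turn clockwise, to the stop, and keep it turned so the lid can be lifted. The lock springs back, so finish still gripping the turned key, and leave the round-headed spare key and everything else on the table where they are.

Things in the scene. Friction and masses are not known exactly. Their poses are not given: they have to be found in the camera images.
- key: Steel key standing blade down in the key block. Origin: blade tip; z up along the key, y across its width, x through its thickness. Blade 4 mm thick (x), 9 wide (y) for the lowest 4 mm, then 16 wide up to z 30; shoulder 24 (y) x 14 (x), z 30 to 36; square bow 34 (y) x 10 (x), z 36 to 70: grip it across x, finger tips just above the shoulder. 42 to 84 g. Works either way round.
- key_shoulder (a point): Point on the key's axis at the underside of its shoulder, 30 mm above the blade tip; axes as the key's. It meets the keyhole point when the key is fully home.
- keyhole (a point): Centre of the keyway's mouth on the brass lock plug (28 mm square) on the safe, 78 mm above the table; z up, y along the slot, x across it; turns with the plug. Slot 17.5 (y) x 5.5 (x) mm, 32 deep, 3 mm chamfer at the mouth. The key goes straight down 30 mm until its shoulder rests on the plug. A steel collar round it, 54 mm across, ends 2 mm below the mouth.
- plug (a joint): Turn of the lock plug (rad): 0 at rest, grows clockwise seen from above, stop at 1.6. A spring drives it back to 0 (about 0.02 N m at 0, 0.11 N m at the stop). The key has about 0.1 rad of rotary play in the slot, so the tool must turn a little more than the plug.
- safe: Low grey steel knife safe, fixed, 124 (x) x 164 (y) mm, lid top at 44 mm; origin at the centre of its underside, lock in its middle. Two sticky sprung pins in the lock catch the straight blade about 19 mm down (11 mm left to go): pushing harder does not help; twist the key 0.25 to 0.5 rad clockwise (the plug follows) and press down with 5 to 12 N, and it slips past, to home.
- keyblock: Fixed wooden key block, 70 (x) x 120 (y) x 45 (z) mm; origin at the centre of its underside. Two slots, 30 mm to either side along its y, each 18 mm (y) x 6 mm (x) and 40 mm deep; the two keys stand in them (which is in which varies), shoulders on the block's top.
- spare_key: Another steel key in the block, with a round disc bow (28 mm diameter, 8 mm thick) and a thin round stem (5 mm diameter): it cannot turn this lock. Origin at the stem's lower tip, z up, overall 62 mm. Bystander.
- saucepan: Aluminium saucepan, 160 mm diameter, 75 mm high, with a 150 mm black handle along its +y; origin at the centre of its underside. Bystander.
- bowl: White melamine bowl, 136 mm diameter, 50 mm high; origin at the centre of its underside. Bystander.
- jar: Small lidded amber glass jar, 54 mm diameter, 75 mm high; origin at the centre of its underside. Bystander.
- spatula: Silicone spatula with a wooden handle, lying flat along its x axis. Bystander.
- mug: White mug, 76 mm diameter, 90 mm high; origin at the centre of its underside. Bystander.
- tin: Food tin, 66 mm diameter, 90 mm high; origin at the centre of its underside. Bystander.
There are look-alikes about, which are no part of the job. What is shaped like the safe but green or turquoise is not meant. Leave any black look-alike of the key alone.

How it is judged:
By the outcome, as a careful person would: the job done as asked, in the order asked, and still so for the second after the job is handed in, while the arm keeps its last pose, push and grip.
It also fails if it takes over 45 s, if anything falls off the work surface, if the arm or the gripper's body presses on something with over 40 N, if the wrist force passes 120 N, or if a joint passes its speed limit or range.

## Working session

There is one attempt and no reset: what is moved stays moved. The work goes in short steps, Python scripts to look and compute and a tool call to move; the robot and the scene stay as the last step left them, time stands still between calls to the robot, and variables do not carry over. Pictures are saved under pics/ and viewed, at most 10 in all, crops included, and the job is handed in when it is done.

Besides the shell and the picture viewer there is one more tool, called after "Request:" in YAML: its name, and indented under it one key for each argument. arm_command: Moves the arm, as the interface text tells. Its arguments: {"type":"object","properties":{"series":{"type":"array","items":{"type":"array"}},"squeeze":{"type":"number"}},"required":["series"]}

```bash
mkdir -p pics; cat > h.py <<'E'
import numpy as np, cv2
from rig import ctrl, viewer
def cap(n,f=None):
    d=viewer.capture(n)
    if f: cv2.imwrite(f,d["color"][:,:,::-1])
    return d
def ray(d,u,v):
    x,y=(u-d["cx"])/d["fx"],(v-d["cy"])/d["fy"]
    X,Y=x,y
    for _ in range(20):
        s=1+d["k1"]*(X*X+Y*Y); X,Y=x/s,y/s
    R=cv2.Rodrigues(np.array(d["rvec"],float))[0]; t=np.array(d["tvec"],float).ravel()
    w=R.T@np.array([X,Y,1.]); return -R.T@t, w/np.linalg.norm(w)
def plane(d,u,v,z):
    o,w=ray(d,u,v); return o+w*(z-o[2])/w[2]
def proj(d,P):
    R=cv2.Rodrigues(np.array(d["rvec"],float))[0]; p=R@np.array(P)+np.array(d["tvec"],float).ravel()
    x,y=p[0]/p[2],p[1]/p[2]; s=1+d["k1"]*(x*x+y*y)
    return d["fx"]*x*s+d["cx"], d["fy"]*y*s+d["cy"]
E
python3 - <<'E'
from h import *
a=[cap(n)["color"] for n in("scene","side","wrist")]
for n in("scene","side","wrist"): pass
big=np.hstack(a[:2]); cv2.imwrite("pics/a.png",cv2.resize(big,(800,300),interpolation=cv2.INTER_AREA)[:,:,::-1])
cv2.imwrite("pics/s.png",a[0][:,:,::-1]);cv2.imwrite("pics/d.png",a[1][:,:,::-1]);cv2.imwrite("pics/w.png",a[2][:,:,::-1])
s=ctrl.observe(); print(s)
E
```

```text
{'time': 0.15, 'joint_positions': array([ 1.17240503e+00,  4.91428794e-01,  1.55930121e+00, -2.31047334e-05,
        1.09168643e+00, -1.05623843e-01]), 'joint_velocities': array([ 0.00045321, -0.00310979, -0.00137119, -0.00147151,  0.00016684,
       -0.00129764]), 'effort': array([ 1.61137341e-03, -6.12893558e+01, -2.58278203e+01,  6.92750537e-02,
        4.73278924e-02, -3.51272445e-05]), 'position': array([0.18030863, 0.59824904, 0.21419404]), 'tool_rot': array([-3.14077131e+00, -6.64683861e-05,  2.84883584e+00]), 'ft_force': array([0.17844079, 0.10116679, 0.61243631]), 'ft_torque': array([-0.00346736,  0.02462686,  0.00158777]), 'grip_force': 0.0, 'grip_width': 0.09487575653342559}
```

View pics/s.png

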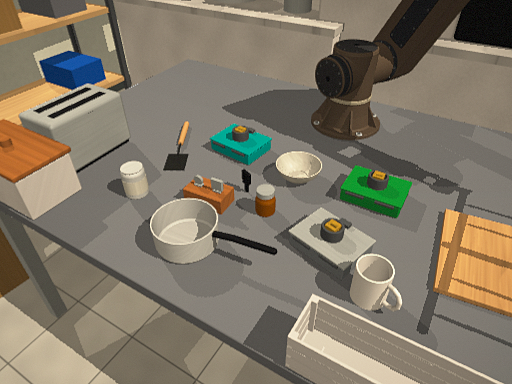

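View pics/d.png

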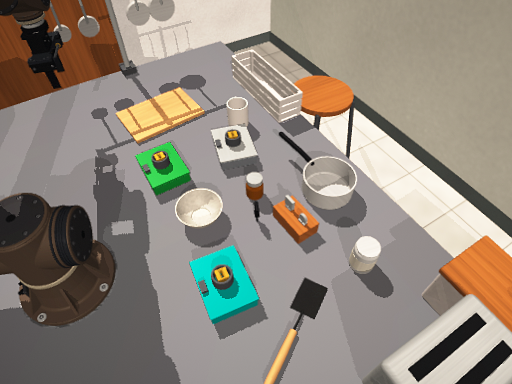

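The scene view shows the wooden block at (208,195) with bows at (199,182) and (217,186). The candidates for the key are those two bows and the black look-alike standing at (246,178), which is excluded. The grey safe is at (332,238). The turquoise one at (240,143) and the green one at (376,188) are not meant. The side view shows the block at (296,218) and the grey safe at (233,146).

```bash
python3 - <<'E'
import cv2,numpy as np
s=cv2.imread("pics/s.png");d=cv2.imread("pics/d.png")
def c(i,x,y,w=64,h=48): return cv2.resize(i[y-h//2:y+h//2,x-w//2:x+w//2],(400,300),interpolation=cv2.INTER_CUBIC)
cv2.imwrite("pics/c.png",np.vstack([np.hstack([c(s,208,190),c(d,296,215)]),np.hstack([c(s,334,236,96,72),c(d,235,145)])]))
E
```

```text
(no output)
```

View pics/c.png

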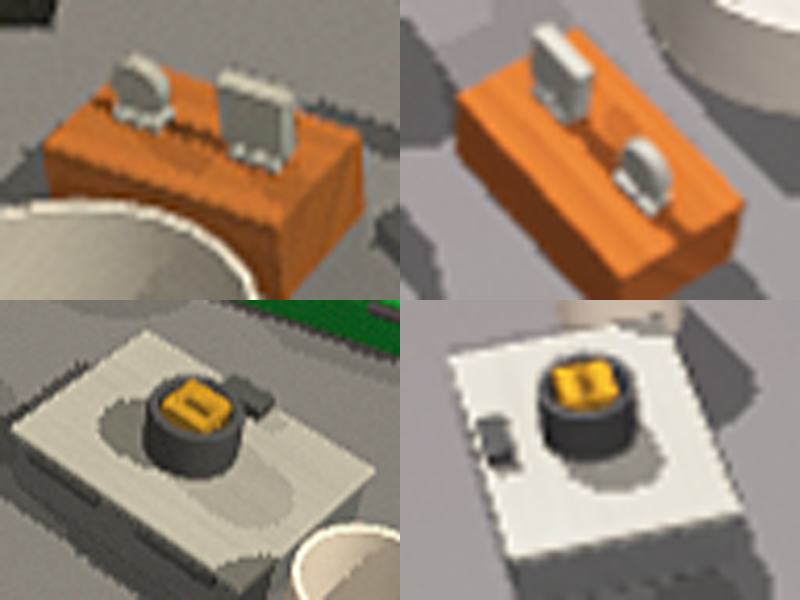

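```bash
python3 - <<'E'
from h import *
S=cap("scene");D=cap("side");W=cap("wrist")
def f(x,y,cx,cy,k=6.25,w=64,h=48): return cx-w/2+x/k-.5, cy-h/2+y/k-.5
def tri(a,b):
    o1,w1=ray(S,*a);o2,w2=ray(D,*b)
    A=np.stack([w1,-w2],1);t=np.linalg.lstsq(A,o2-o1,rcond=None)[0]
    p,q=o1+w1*t[0],o2+w2*t[1];return (p+q)/2,np.linalg.norm(p-q)
a=f(258,80,208,190);b=f(163,48,296,215)
print("key",tri(a,b),plane(S,*a,.085),plane(D,*b,.085))
a=f(200,105,334,236,400/96,96,72);b=f(187,85,235,145)
print("hole",tri(a,b),plane(S,*a,.078),plane(D,*b,.078))
for c in [(60,95),(175,28),(345,205),(225,275)]: print(plane(D,*f(*c,296,215),.045))
for c in [(48,55),(330,30-5),(325,215),(110,265)]: print("safe",plane(D,*f(*c,235,145),.044))
print("wrist campos",ray(W,256,192), W["fx"])
cv2.imwrite("pics/w.png",W["color"][:,:,::-1])
E
```

```text
key (array([ 0.60931705, -0.13088364,  0.08661   ]), np.float64(0.0016404337026973933)) [ 0.60698865 -0.13170919  0.085     ] [ 0.61064262 -0.13054096  0.085     ]
hole (array([0.6061523 , 0.19558027, 0.07607762]), np.float64(0.0028423756050743546)) [0.60668144 0.19695372 0.078     ] [0.60576745 0.19201786 0.078     ]
[ 0.57500603 -0.10401399  0.045     ]
[ 0.64233303 -0.09903624  0.045     ]
[ 0.64946307 -0.22042811  0.045     ]
[ 0.58322074 -0.22239181  0.045     ]
safe [0.56843859 0.28968884 0.044     ]
safe [0.71540709 0.22957107 0.044     ]
safe [0.6353552  0.10089672 0.044     ]
safe [0.52370112 0.12702019 0.044     ]
wrist campos (array([0.1124652 , 0.61815382, 0.38447449]), array([ 0.24983953, -0.07528741, -0.9653559 ])) 285.9541229577232
```

View pics/w.png

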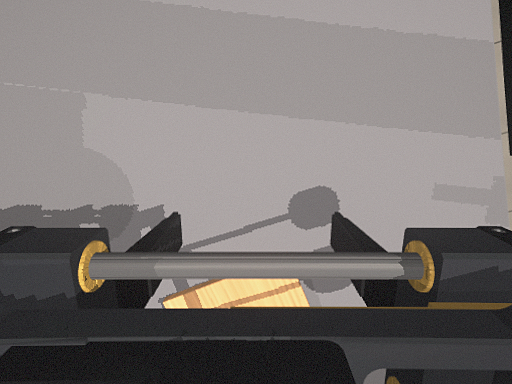

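The top crops show the square bow at scene (217,179) and side (290,199), on the jar side, and the round bow at the other end. The bottom crops show the brass plug with its slot at scene (334,225). The wrist view sees down between the fingers, so I'll hover over the lock first and then the key.

Request:
arm_command:
  series:
    - [1,[42.6,-40.3,0],[0,0,-88]]
    - [1,[42.6,-40.3,0],[0,0,-88]]
    - [1,[42.6,-40.3,0],[0,0,-88]]
    - [1,[42.6,-40.3,0],[0,0,-88]]
    - [1,[42.6,-40.3,0],[0,0,-88]]
    - [1,[42.6,-40.3,0],[0,0,-88]]
    - [1,[42.6,-40.3,0],[0,0,-88]]
    - [1,[42.6,-40.3,0],[0,0,-88]]
    - [1,[42.6,-40.3,0],[0,0,-88]]
    - [1,[42.6,-40.3,0],[0,0,-88]]
    - [1,[42.6,-40.3,0],[0,0,-88]]
    - [1,[42.6,-40.3,0],[0,0,-88]]
    - [1,[42.6,-40.3,0],[0,0,-88]]
    - [1,[42.6,-40.3,0],[0,0,-88]]
    - [1,[42.6,-40.3,0],[0,0,-88]]
    - [1,[42.6,-40.3,0],[0,0,-88]]
    - [1,[42.6,-40.3,0],[0,0,-88]]
    - [1,[42.6,-40.3,0],[0,0,-88]]
    - [1,[42.6,-40.3,0],[0,0,-88]]
    - [1,[42.6,-40.3,0],[0,0,-88]]

```text
time: 1.97
position: [0.6057, 0.1965, 0.215]
tool_rot: [3.141, -0.0, 1.315]
ft_force: [0.8, 0.1, 0.4]
grip_width: 0.0954
grip_force: 0.0
```

```bash
python3 - <<'E'
from h import *
W=cap("wrist","pics/w1.png");s=ctrl.observe();print(s["position"],s["tool_rot"],s["joint_positions"],s["time"])
hsv=cv2.cvtColor(W["color"],cv2.COLOR_RGB2HSV)
m=((hsv[...,0]>17)&(hsv[...,0]<32)&(hsv[...,1]>150)&(hsv[...,2]>120)).astype(np.uint8)
n,l,st,c=cv2.connectedComponentsWithStats(m)
for i in range(1,n):
    if st[i,4]>40: print(st[i],c[i])
print(proj(W,[.606,.195,.078]))
np.savez("pics/w1.npz",**{k:W[k] for k in W})
E
```

```text
[0.60579797 0.19633948 0.21495549] [ 3.14130775e+00 -1.19778956e-04  1.31430569e+00] [ 2.09758814e-01  5.07551371e-01  1.52789853e+00 -2.35838107e-05
  1.10583442e+00  4.66260038e-01] 2.0167
[245 169  25  25 360] [256.39722222 181.48888889]
[ 23 194  34  30 593] [ 39.37605396 209.02529511]
[ 82 241  13  15  53] [ 87.66037736 247.52830189]
[409 241  25  24 131] [422.94656489 250.22900763]
[414 265  21  27 168] [425.5297619 281.875    ]
[ 79 275  14  17  72] [ 83.04166667 284.11111111]
[427 302  65   7 342] [458.57309942 305.26900585]
[364 307  62   2  65] [395.78461538 307.04615385]
(np.float64(257.02466110131024), np.float64(181.39673691589633))
```

View pics/w1.png

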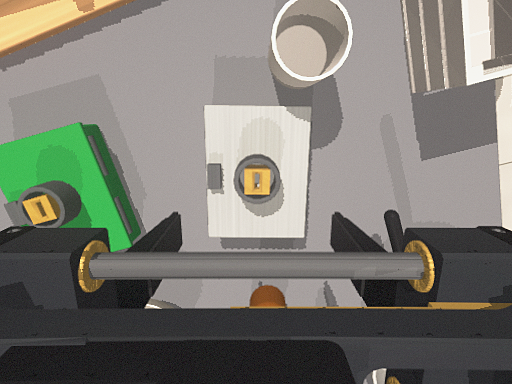

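The view shows the grey safe under the gripper, with the brass plug at (257,182) and its slot running up the image along the safe's long side. Next I'll measure the yaw and centre, then hover over the key.

```bash
python3 - <<'E'
from h import *
W=dict(np.load("pics/w1.npz")); im=W["color"]
hsv=cv2.cvtColor(im,cv2.COLOR_RGB2HSV)
def yaw(p,q):
    v=p-q; a=np.degrees(np.arctan2(-v[0],v[1])); return (a+90)%180-90
# plug
r=im[160:205,235:280]; h=hsv[160:205,235:280]
m=((h[...,0]>12)&(h[...,0]<35)&(h[...,1]>110)&(h[...,2]>80)).astype(np.uint8)
c=max(cv2.findContours(m,0,1)[0],key=cv2.contourArea)
P=np.array([plane(W,u+235,v+160,.078)[:2]*1e3 for u,v in c[:,0]],np.float32)
print("plug",cv2.minAreaRect(P))
hull=cv2.convexHull(c); mask=np.zeros_like(m); cv2.fillConvexPoly(mask,hull,1); mask=cv2.erode(mask,np.ones((3,3)))
sl=((mask>0)&(h[...,2]<110)); ys,xs=np.nonzero(sl)
print(h[...,2][8:36:2,10:34:2])
Q=np.array([plane(W,u+235,v+160,.078)[:2]*1e3 for u,v in zip(xs,ys)]);
print("slot",len(Q),Q.mean(0)); w,V=np.linalg.eigh(np.cov(Q.T)); print(w,np.degrees(np.arctan2(-V[0,1],V[1,1])))
# safe lid
m=((hsv[...,1]<40)&(hsv[...,2]>150)).astype(np.uint8); m[:,:195]=0;m[:,325:]=0;m[:95]=0;m[245:]=0
c=max(cv2.findContours(m,0,1)[0],key=cv2.contourArea)
P=np.array([plane(W,u,v,.044)[:2]*1e3 for u,v in c[:,0]],np.float32); print("safe",cv2.minAreaRect(P))
E
```

```text
plug ((605.800048828125, 196.47557067871094), (31.583873748779297, 27.851917266845703), 75.28223419189453)
[[155 151 152 155 155 153 156 156 157 157 156 160]
 [236 236 239 239 239 242 245 241 239 237 235 239]
 [238 234 236 236 205 190 185 220 218 235 237 237]
 [239 236 235 234 198 155 154 167 214 239 236 237]
 [241 237 235 236 200 151 150 162 210 236 240 238]
 [241 238 238 238 199 152 149 159 215 237 236 238]
 [242 235 239 239 206 157 147 187 208 237 237 234]
 [241 237 237 238 209 145 140 188 205 236 237 237]
 [239 236 238 238 208 105 178 224 210 236 234 235]
 [234 234 235 237 220 107 191 212 215 238 235 234]
 [234 231 233 234 208 173 179 210 216 240 237 236]
 [238 231 231 227 215 230 233 231 216 239 238 239]
 [243 237 236 233 230 233 229 232 230 238 238 242]
 [171 185 177 179 174 168 179 179 188 196 191 196]]
slot 13 [609.98831078 201.12764723]
[  2.6600747  118.62481437] -33.902136005845286
safe ((597.5426025390625, 197.75579833984375), (184.7550506591797, 140.6923065185547), 74.68608093261719)
```

Request:
arm_command:
  series:
    - [1,[0.3,-32.7,0],[0,0,18.4]]
    - [1,[0.3,-32.7,0],[0,0,18.4]]
    - [1,[0.3,-32.7,0],[0,0,18.4]]
    - [1,[0.3,-32.7,0],[0,0,18.4]]
    - [1,[0.3,-32.7,0],[0,0,18.4]]
    - [1,[0.3,-32.7,0],[0,0,18.4]]
    - [1,[0.3,-32.7,0],[0,0,18.4]]
    - [1,[0.3,-32.7,0],[0,0,18.4]]
    - [1,[0.3,-32.7,0],[0,0,18.4]]
    - [1,[0.3,-32.7,0],[0,0,18.4]]
    - [1,[0.3,-32.7,0],[0,0,18.4]]
    - [1,[0.3,-32.7,0],[0,0,18.4]]
    - [1,[0.3,-32.7,0],[0,0,18.4]]

```text
time: 3.1
position: [0.6095, -0.13, 0.2148]
tool_rot: [3.141, -0.0, 1.636]
ft_force: [-0.2, 0.4, 1.0]
grip_width: 0.0953
grip_force: 0.0
```

```bash
python3 - <<'E'
from h import *
W=cap("wrist","pics/w2.png");s=ctrl.observe();print(s["position"],s["tool_rot"],s["joint_positions"],s["time"])
print(proj(W,[.609,-.131,.085]))
np.savez("pics/w2.npz",**{k:W[k] for k in W})
u,v=map(int,proj(W,[.609,-.131,.085]))
cv2.imwrite("pics/w2c.png",cv2.resize(W["color"][v-60:v+60,u-80:u+80,::-1],(800,600),interpolation=cv2.INTER_CUBIC)); print(u-80,v-60)
E
```

```text
[ 0.60952037 -0.13017161  0.21482024] [3.14136876e+00 7.00329657e-06 1.63594219e+00] [-3.16368384e-01  4.88185039e-01  1.56332619e+00  8.66957872e-05
  1.08987102e+00 -3.81554345e-01] 3.15
(np.float64(256.0582122035986), np.float64(182.66925548259897))
176 122
```

View pics/w2c.png

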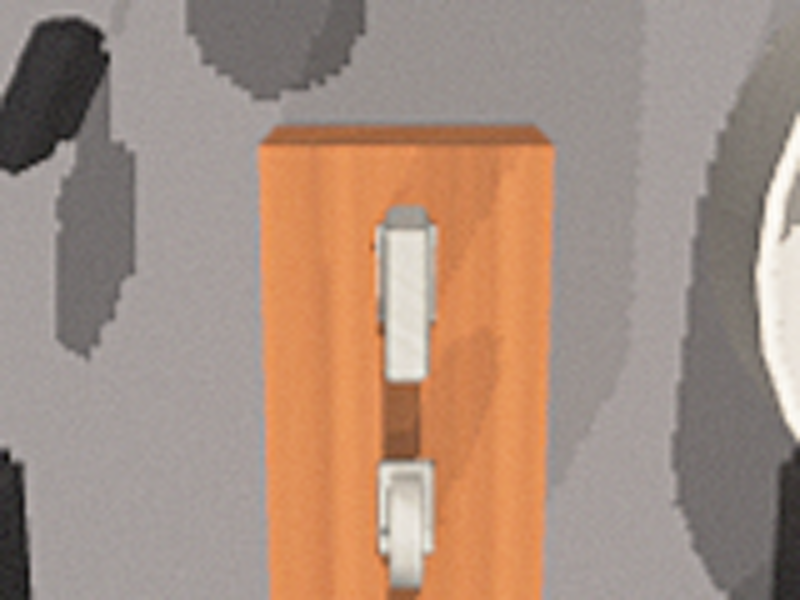

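The crop confirms the square bow at image (256.7,182.4), with its thickness across the image and aligned with the gripper. The round bow is below it, at about (257,227), and the black look-alike is on the left.

```bash
python3 - <<'E'
from h import *
def rect(f,mask,z,box):
    W=dict(np.load(f)); x0,x1,y0,y1=box; hsv=cv2.cvtColor(W["color"],cv2.COLOR_RGB2HSV)[y0:y1,x0:x1]
    m=mask(hsv).astype(np.uint8); c=max(cv2.findContours(m,0,1)[0],key=cv2.contourArea)
    return cv2.minAreaRect(np.array([plane(W,u+x0,v+y0,z)[:2]*1e3 for u,v in c[:,0]],np.float32)), cv2.boundingRect(c)
print("plug",rect("pics/w1.npz",lambda h:(h[...,0]>12)&(h[...,0]<35)&(h[...,1]>110)&(h[...,2]>205),.078,(235,280,160,205)))
print("bow",rect("pics/w2.npz",lambda h:(h[...,1]<45)&(h[...,2]>195),.085,(247,268,160,202)))
W=dict(np.load("pics/w2.npz")); 
print([plane(W,176+x/5-.5+.1,122+y/5-.4,.045).round(4) for x,y in((260,145),(268,600),(553,145),(545,600))])
W=dict(np.load("pics/w1.npz")); print([plane(W,x,y,.044).round(4) for x,y in((205.5,105),(208,237),(311,106.5),(306,238))])
E
```

```text
plug (((605.5493774414062, 195.42979431152344), (27.12164878845215, 27.702129364013672), 75.28055572509766), (9, 9, 26, 25))
bow (((610.0261840820312, -130.95703125), (6.549099922180176, 32.09227752685547), 3.6981756687164307), (7, 8, 7, 30))
[array([ 0.5734, -0.1036,  0.045 ]), array([ 0.5801, -0.2205,  0.045 ]), array([ 0.6428, -0.0991,  0.045 ]), array([ 0.6513, -0.2159,  0.045 ])]
[array([0.5698, 0.289 , 0.044 ]), array([0.5244, 0.1323, 0.044 ]), array([0.6861, 0.2567, 0.044 ]), array([0.6462, 0.0989, 0.044 ])]
```

Request:
arm_command:
  series:
    - [0.45,[0.05,-0.08,-3],[0,0,0]]
    - [0.45,[0.05,-0.08,-6],[0,0,0]]
    - [0.45,[0.05,-0.08,-9],[0,0,0]]
    - [0.45,[0.05,-0.08,-11],[0,0,0]]
    - [0.45,[0.05,-0.08,-13],[0,0,0]]
    - [0.45,[0.05,-0.08,-14.5],[0,0,0]]
    - [0.45,[0.05,-0.08,-15.5],[0,0,0]]
    - [0.45,[0.05,-0.08,-16.1],[0,0,0]]
    - [0.45,[0.05,-0.08,-16.1],[0,0,0]]
  squeeze: 40

```text
time: 3.9
position: [0.6097, -0.1318, 0.0529]
tool_rot: [-3.141, -0.0, 1.635]
ft_force: [0.4, 0.8, 0.1]
grip_width: 0.0442
grip_force: 0.0
```

Request:
arm_command:
  series:
    - [0.25,[0,0,0],[0,0,0]]
    - [0.15,[0,0,0],[0,0,0]]
    - [0,[0,0,0],[0,0,0]]
    - [0,[0,0,0],[0,0,0]]
    - [0,[0,0,0],[0,0,0]]
    - [0,[0,0,0],[0,0,0]]
    - [0,[0,0,0],[0,0,0]]
    - [0,[0,0,0],[0,0,0]]
  squeeze: 40

```text
time: 4.57
position: [0.61, -0.1324, 0.054]
tool_rot: [3.141, 0.0, 1.634]
ft_force: [0.1, -0.4, 4.6]
grip_width: 0.0098
grip_force: 40.0
```

Request:
arm_command:
  series:
    - [0,[0,0,0.7],[0,0,0]]
    - [0,[0,0,1.6],[0,0,0]]
    - [0,[0,0,3],[0,0,0]]
    - [0,[0,0,5],[0,0,0]]
    - [0,[0,0,8],[0,0,0]]
    - [0,[0,0,11],[0,0,0]]
    - [0,[0,0,13],[0,0,0]]
    - [0,[0,0,13],[0,0,0]]
    - [0,[0,0,13],[0,0,0]]

```text
time: 5.32
position: [0.6099, -0.1324, 0.185]
tool_rot: [3.14, 0.001, 1.634]
ft_force: [-1.0, 0.1, -0.8]
grip_width: 0.0097
grip_force: 40.0
```

```bash
python3 - <<'E'
from h import *
W=cap("wrist");S=cap("scene");D=cap("side");s=ctrl.observe();p=s["position"];print(p,s["tool_rot"],s["ft_force"],s["grip_width"])
o=[]
for d,(w,h) in((W,(80,60)),(S,(64,48)),(D,(64,48))):
    u,v=map(int,proj(d,p)); u=min(max(u,w//2),512-w//2);v=min(max(v,h//2),384-h//2)
    print(u-w//2,v-h//2)
    o.append(cv2.resize(d["color"][v-h//2:v+h//2,u-w//2:u+w//2,::-1],(400,300),interpolation=cv2.INTER_CUBIC))
cv2.imwrite("pics/l.png",np.vstack([np.hstack(o[:2]),np.hstack([o[2],o[2]*0])]))
np.savez("pics/w3.npz",**W)
np.savez("pics/s3.npz",**S); np.savez("pics/d3.npz",**D)
E
```

```text
[ 0.60921366 -0.13218263  0.18255753] [-3.13961150e+00 -7.62386842e-04  1.63408303e+00] [ 0.35917353  0.19249027 -0.56042162] 0.009719529981762298
215 196
181 123
260 151
```

View pics/l.png

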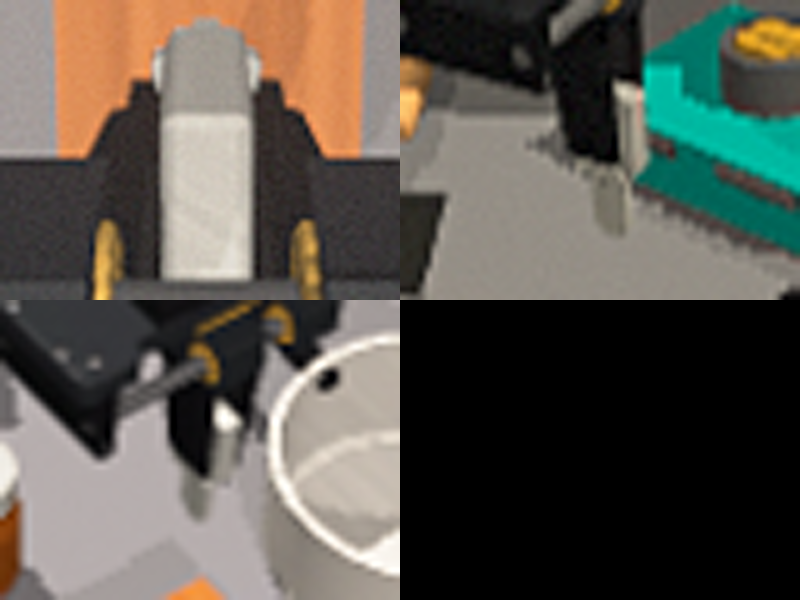

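The wrist crop shows the square bow held centrally between the fingers, with its far top edge at about (256.4,218.4). The other two crops show the blade hanging straight down. Next I'll work out the key's offset from the TCP.

```bash
python3 - <<'E'
from h import *
W=dict(np.load("pics/w3.npz"));S=dict(np.load("pics/s3.npz"));D=dict(np.load("pics/d3.npz"))
a=np.array([-np.sin(.063),np.cos(.063),0])
for z in(.2145,.2165):
    e=plane(W,215+207/5-.4,196+112/5-.4,z); print("centre",e-a*.017)
# blade tip bottom centre
q=(181+(612-400)/6.25-.5,123+236/6.25-.5);r=(260+198/6.25-.5,151+(520-300)/6.25-.5)
o1,w1=ray(S,*q);o2,w2=ray(D,*r);t=np.linalg.lstsq(np.stack([w1,-w2],1),o2-o1,rcond=None)[0];print("tip",o1+w1*t[0],o2+w2*t[1])
for z in(.143,.145,.147): print(z,proj(S,[.6098,-.1316,z]),q,proj(D,[.6098,-.1316,z]),r)
E
```

```text
centre [ 0.60922119 -0.13162672  0.2145    ]
centre [ 0.60917224 -0.13088451  0.2165    ]
tip [ 0.60834665 -0.13314586  0.14276312] [ 0.60888903 -0.13372374  0.14267523]
0.143 (np.float64(214.56915813326208), np.float64(160.63704428477337)) (214.42000000000002, 160.26) (np.float64(291.01444442977373), np.float64(184.95681818120886)) (291.18, 185.7)
0.145 (np.float64(214.51119496530197), np.float64(159.98443561737997)) (214.42000000000002, 160.26) (np.float64(291.06753694676985), np.float64(184.46395930954407)) (291.18, 185.7)
0.147 (np.float64(214.45308445966327), np.float64(159.33016240968982)) (214.42000000000002, 160.26) (np.float64(291.1207995841355), np.float64(183.96944148307304)) (291.18, 185.7)
```

Request:
arm_command:
  series:
    - [0,[-0.4,32.8,0],[0,0,-18.4]]
    - [0,[-0.4,32.8,0],[0,0,-18.4]]
    - [0,[-0.4,32.8,0],[0,0,-18.4]]
    - [0,[-0.4,32.8,0],[0,0,-18.4]]
    - [0,[-0.4,32.8,0],[0,0,-18.4]]
    - [0,[-0.4,32.8,0],[0,0,-18.4]]
    - [0,[-0.4,32.8,0],[0,0,-18.4]]
    - [0,[-0.4,32.8,0],[0,0,-18.4]]
    - [0,[-0.4,32.8,0],[0,0,-18.4]]
    - [0,[-0.4,32.8,0],[0,0,-18.4]]
    - [0,[-0.4,32.8,0],[0,0,-18.4]]
    - [0,[-0.4,32.8,0],[0,0,-18.4]]
    - [0,[-0.4,32.8,-3],[0,0,-18.4]]
    - [0,[-0.4,32.8,-5],[0,0,-18.4]]
    - [0,[-0.4,32.8,-5],[0,0,-18.4]]

```text
time: 6.72
position: [0.6044, 0.1936, 0.1299]
tool_rot: [-3.136, 0.003, 1.311]
ft_force: [-0.2, -0.3, -1.4]
grip_width: 0.0098
grip_force: 40.0
```

```bash
cat > m.py <<'E'
from h import *
P=[]
for n in("wrist","scene","side","scene","side","scene"):
    d=cap(n)
    s=ctrl.observe();P.append(np.r_[s["position"],s["tool_rot"][2],s["ft_force"]])
    np.savez("pics/L_%s.npz"%n,**d)
P=np.array(P);print(P.mean(0).round(4),P.std(0).round(4))
p=P.mean(0)[:3]; o=[]
for n,w,h in(("scene",64,48),("side",64,48)):
    d=dict(np.load("pics/L_%s.npz"%n)); u,v=map(int,proj(d,[.6055,.1956,.09])); print(n,u-w//2,v-h//2,proj(d,p-[0,0,.039]),proj(d,[.6055,.1956,.078]))
    o.append(cv2.resize(d["color"][v-h//2:v+h//2,u-w//2:u+w//2,::-1],(400,300),interpolation=cv2.INTER_CUBIC))
cv2.imwrite("pics/m.png",np.hstack(o))
E
python3 m.py
```

```text
[ 0.6063  0.1948  0.1343  1.3117  0.0179  0.1362 -0.1608] [5.000e-04 5.000e-04 1.100e-03 5.000e-04 2.902e-01 2.853e-01 6.580e-01]
scene 301 196 (np.float64(333.5924836059765), np.float64(218.75362724215898)) (np.float64(333.14543545893576), np.float64(224.1824451306359))
side 199 106 (np.float64(231.8338137682459), np.float64(129.52638410454136)) (np.float64(231.82891209374083), np.float64(133.50866592940335))
```

View pics/m.png

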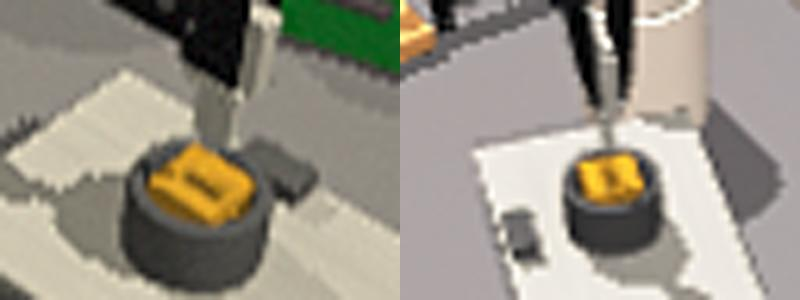

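The tip is close above the slot. In crop pixels the scene view has the tip at (217,150) and the slot at (204,188), and the side view has the tip at (206,150) and the slot at (209,183). I'll get the relative offset from the two views.

```bash
python3 - <<'E'
from h import *
S=dict(np.load("pics/L_scene.npz"));D=dict(np.load("pics/L_side.npz"))
def tri(q,r):
    o1,w1=ray(S,*q);o2,w2=ray(D,*r);t=np.linalg.lstsq(np.stack([w1,-w2],1),o2-o1,rcond=None)[0];return (o1+w1*t[0]+o2+w2*t[1])/2
f=lambda x,y,ox,oy:(ox+x/6.25-.5,oy+y/6.25-.5)
a=tri(f(217,150,301,196),f(206,150,199,106));b=tri(f(204,188,301,196),f(209,183,199,106))
print(a,b,a-b)
E
```

```text
[0.6058094  0.19805395 0.09371079] [0.6051066  0.19559998 0.07296065] [0.0007028  0.00245397 0.02075014]
```

Request:
arm_command:
  series:
    - [0,[-0.05,0,-0.5],[0,0,0]]
    - [0,[-0.05,0,-1],[0,0,0]]
    - [0,[-0.05,0,-1.4],[0,0,0]]
    - [0,[-0.05,0,-1.8],[0,0,0]]
    - [0,[-0.05,0,-2.1],[0,0,0]]
    - [0,[-0.05,0,-2.3],[0,0,0]]
    - [0,[-0.05,0,-2.3],[0,0,0]]

```text
time: 7.6
position: [0.6055, 0.1952, 0.1101]
tool_rot: [3.141, 0.001, 1.313]
ft_force: [2.8, -3.3, -4.7]
grip_width: 0.0097
grip_force: 40.0
```

```bash
cat > f.py <<'E'
from h import *
P=[]
for i in range(4):
    cap("side"); s=ctrl.observe();P.append(np.r_[s["position"]*1e3,np.degrees(s["tool_rot"][2]),s["ft_force"],s["ft_torque"]*100])
print(np.mean(P,0).round(1),s["time"])
E
python3 f.py
```

```text
[ 605.5  195.2  110.3   75.2    2.8   -4.    -4.  -106.1  -54.3    0. ] 7.8
```

Request:
arm_command:
  series:
    - [0,[0.05,-0.07,0],[0,0,0]]
    - [0,[0.05,-0.07,-0.2],[0,0,0]]
    - [0,[0.05,-0.07,-0.4],[0,0,0]]
    - [0,[0.05,-0.07,-0.4],[0,0,0]]

```text
time: 8.13
position: [0.6056, 0.1949, 0.1064]
tool_rot: [-3.141, 0.0, 1.313]
ft_force: [-0.6, -2.2, -1.8]
grip_width: 0.0096
grip_force: 40.0
```

```bash
python3 f.py
```

```text
[ 6.056e+02  1.949e+02  1.064e+02  7.520e+01 -6.000e-01 -2.800e+00
 -2.700e+00 -6.150e+01  1.590e+01 -2.100e+00] 8.3333
```

Request:
arm_command:
  series:
    - [0,[-0.02,-0.07,-0.2],[0,0,0]]
    - [0,[-0.02,-0.07,-0.4],[0,0,0]]
    - [0,[-0.02,-0.07,-0.6],[0,0,0]]
    - [0,[-0.02,-0.07,-0.75],[0,0,0]]
    - [0,[-0.02,-0.07,-0.75],[0,0,0]]

```text
time: 8.75
position: [0.6057, 0.1943, 0.099]
tool_rot: [3.141, -0.0, 1.313]
ft_force: [-0.2, 0.5, 0.1]
grip_width: 0.0098
grip_force: 40.0
```

```bash
python3 f.py
```

```text
[ 6.057e+02  1.943e+02  9.910e+01  7.520e+01 -0.000e+00 -0.000e+00
 -5.000e-01 -8.000e+00  8.400e+00  2.500e+00] 8.95
```

Forces are nearly zero, so the key is centred and about 18 mm in. I'll ease down until it meets the pins.

Request:
arm_command:
  series:
    - [0,[0,0,-0.1],[0,0,0]]
    - [0,[0,0,-0.2],[0,0,0]]
    - [0,[0,0,-0.2],[0,0,0]]

```text
time: 9.2
position: [0.606, 0.1943, 0.0982]
tool_rot: [3.14, -0.001, 1.313]
ft_force: [-3.4, -1.0, 9.5]
grip_width: 0.0099
grip_force: 40.0
```

```bash
python3 f.py
```

```text
[606.  194.3  98.2  75.2  -2.4  -0.7   9.  -16.8  58.4   1.5] 9.4
```

It's on the pins, with 9 N pressing. Next is the clockwise twist (−24°), then a gradual press.

Request:
arm_command:
  series:
    - [0,[0,0,0],[0,0,-5]]
    - [0,[0,0,0],[0,0,-10]]
    - [0,[0,0,0],[0,0,-15]]
    - [0,[0,0,0],[0,0,-20]]
    - [0,[0,0,0],[0,0,-24]]
    - [0,[0,0,0],[0,0,-24]]

```text
time: 9.9
position: [0.6058, 0.1944, 0.0975]
tool_rot: [3.141, -0.001, 0.891]
ft_force: [-1.7, 1.1, -0.1]
grip_width: 0.01
grip_force: 40.0
```

```bash
python3 f.py
```

```text
[ 6.057e+02  1.943e+02  9.720e+01  5.130e+01 -4.000e-01  7.000e-01
  6.000e-01  6.600e+00  1.640e+01  4.300e+00] 10.1
```

Force dropped to zero: it slipped past the pins. I'll press down toward home.

Request:
arm_command:
  series:
    - [0,[0,0,-0.2],[0,0,0]]
    - [0,[0,0,-0.4],[0,0,0]]
    - [0,[0,0,-0.6],[0,0,0]]
    - [0,[0,0,-0.8],[0,0,0]]
    - [0,[0,0,-0.9],[0,0,0]]
    - [0,[0,0,-0.9],[0,0,0]]

```text
time: 10.6
position: [0.6056, 0.1942, 0.0877]
tool_rot: [-3.141, 0.0, 0.894]
ft_force: [0.8, 0.5, -1.1]
grip_width: 0.0099
grip_force: 40.0
```

```bash
python3 f.py
```

```text
[ 6.056e+02  1.942e+02  8.780e+01  5.120e+01  4.000e-01  4.000e-01
 -3.000e+00  1.000e+00 -7.000e-01  2.000e+00] 10.8
```

Request:
arm_command:
  series:
    - [0,[0,0,-0.07],[0,0,0]]
    - [0,[0,0,-0.14],[0,0,0]]
    - [0,[0,0,-0.2],[0,0,0]]
    - [0,[0,0,-0.2],[0,0,0]]

```text
time: 11.13
position: [0.6057, 0.1943, 0.087]
tool_rot: [3.141, -0.0, 0.894]
ft_force: [-2.3, -0.4, 7.2]
grip_width: 0.0097
grip_force: 40.0
```

```bash
python3 f.py
```

```text
[605.7 194.3  87.   51.2  -3.   -0.    7.7 -12.6  66.8   4.5] 11.3333
```

Home: it stopped at z 87.0, 11 mm below the pins, under 7.7 N. Now the turn.

Request:
arm_command:
  series:
    - [0,[0,0,0],[0,0,-6]]
    - [0,[0,0,0],[0,0,-12]]
    - [0,[0,0,0],[0,0,-18]]
    - [0,[0,0,0],[0,0,-24]]
    - [0,[0,0,0],[0,0,-30]]
    - [0,[0,0,0],[0,0,-36]]
    - [0,[0,0,0],[0,0,-42]]
    - [0,[0,0,0],[0,0,-48]]
    - [0,[0,0,0],[0,0,-54]]
    - [0,[0,0,0],[0,0,-60]]
    - [0,[0,0,0],[0,0,-65]]
    - [0,[0,0,0],[0,0,-69]]
    - [0,[0,0,0],[0,0,-72]]
    - [0,[0,0,0],[0,0,-72]]

```text
time: 12.5
position: [0.6054, 0.1953, 0.087]
tool_rot: [-3.14, 0.0, -0.366]
ft_force: [-3.4, 6.5, 7.5]
grip_width: 0.0096
grip_force: 40.0
```

```bash
python3 f.py
```

```text
[605.4 195.3  87.  -20.8  -4.2   6.4   7.  134.2 101.   11.8] 12.7
```

Request:
arm_command:
  series:
    - [0,[0,0,0],[0,0,-1]]
    - [0,[0,0,0],[0,0,-2]]
    - [0,[0,0,0],[0,0,-3]]
    - [0,[0,0,0],[0,0,-4]]
    - [0,[0,0,0],[0,0,-4]]

```text
time: 13.12
position: [0.6055, 0.1954, 0.087]
tool_rot: [-3.14, 0.0, -0.433]
ft_force: [-3.6, 7.2, 7.4]
grip_width: 0.0099
grip_force: 40.0
```

```bash
python3 f.py; python3 m.py
```

```text
[605.5 195.4  87.  -24.8  -4.    6.8   7.2 145.1  96.8  17.1] 13.3167
[ 0.6055  0.1954  0.087  -0.4323 -3.7302  7.1991  6.9938] [0.     0.     0.     0.     0.574  0.4122 0.3001]
scene 301 196 (np.float64(331.5549609197634), np.float64(233.40980497920384)) (np.float64(333.14543545893576), np.float64(224.1824451306359))
side 199 106 (np.float64(232.392005273079), np.float64(140.34270293771058)) (np.float64(231.82891209374083), np.float64(133.50866592940335))
```

View pics/m.png

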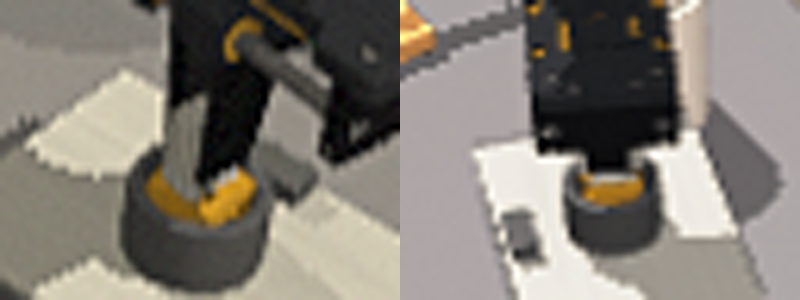

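The crops show the key seated with its shoulder on the plug and turned across the safe. Torque rose from 0.118 to 0.171 N m over the last 4°, which points to the stop. I'll add a little more to be sure.

Request:
arm_command:
  series:
    - [0,[0,0,0],[0,0,-1]]
    - [0,[0,0,0],[0,0,-2]]
    - [0,[0,0,0],[0,0,-3]]
    - [0,[0,0,0],[0,0,-3]]
  squeeze: 50

```text
time: 13.95
position: [0.6055, 0.1954, 0.087]
tool_rot: [-3.14, 0.0, -0.485]
ft_force: [-3.7, 7.9, 6.6]
grip_width: 0.0095
grip_force: 50.0
```

```bash
python3 f.py
```

```text
[605.5 195.4  87.  -27.7  -4.2   7.1   6.9 147.6  96.2  45.9] 14.15
```

Torque jumped to 0.46 N m, so the plug is firmly against the stop and still held by the grip. I'll hand in now.

```bash
python3 -c "
from rig import ctrl
print(ctrl.close_job())"
```

```text
the job is handed in; nothing more can be done
None
```

The square-bow key is fully home in the grey safe's lock, turned clockwise to the stop and still gripped. The job was handed in at about 14 s, and the spare key and other items were not touched.

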